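# Show a vial from the dry-block incubator to the inspection camera

## Task

Swing the hood of the dry-block incubator fully open and leave it open, lift the vial with the blue cap out of its well, and show its base to the inspection camera so that a colleague can look for crystals: base squarely facing the lens and centred in front of it, about 60 mm from the lens rim, cap pointing away from the lens. Finish while still holding the vial steadily there in the air; leave the three other vials in their wells and do not knock the camera out of its setting.

Things in the scene. Friction and masses are not known exactly. Their poses are not given: they have to be found in the camera images.
- dry_block: White incubator, 150 mm deep (x), 250 wide (y), fixed. Origin: centre of its underside, on the worktop; x from its front (dark control panel) to its rear, z up; turned up to 0.25 rad. Its aluminium block, top 74 mm high, has a row of four wells at x = 0, y = -84, -28, 28, 84 mm, 30 mm wide, 24 deep, a vial in each (28 mm free between them). Its rim is 70 mm high.
- hood (a joint): Angle of the clear smoked hood over the wells, rad: 0 closed (its start), 2.1 fully open, leaning back over the rear. A box open below, 119 mm deep, 238 wide, its top 124 mm above the worktop when closed; 0.24 kg; the stiff hinge (0.22 N m) keeps it where it is left. It turns about the line through point hood_hinge along the incubator's y.
- hood_hinge (a point): Middle of the hood's hinge line at the incubator's rear, fixed, 72 mm above the worktop; axes as the incubator's.
- hood_handle (a point): Middle of the hood's handle, a steel bar 11 mm thick, 100 mm long along y, 35 mm out from the hood's front face, on two thin posts 85 mm apart. Moves with the hood: closed, it lies 154 mm in front of the hinge line and 26 mm above it (98 mm above the worktop); it travels up and to the rear on an arc about the hinge line.
- vial_blue: The vial to show: closed glass vial with a blue cap, 28 mm in diameter over its full height of 60 mm, 25 to 50 g. Origin: centre of its flat base; z along its axis to the cap. It starts in any of the four wells, base 50 mm and cap top 110 mm above the worktop, so 36 mm stand out of the block.
- vial_black: A vial of the same size with a black cap, to be left in its well. Origin: centre of its base.
- vial_white: A vial of the same size with a white cap and pale yellow contents, to be left in its well. Origin: centre of its base.
- vial_pink: A vial of the same size with a white cap and pinkish contents, to be left in its well. Origin: centre of its base.
- camera_stand: The inspection camera's fixed stand: dark base plate 110 by 96 mm with an aluminium yoke. Origin: on the worktop under the yoke; z up. The black camera between the cheeks tilts stiffly about an axis along y, 90 mm above the worktop; it looks up and towards -x of this frame, roughly towards the robot.
- lens (a point): Centre of the front rim of the camera's lens and ring light (66 mm in diameter), 130 to 145 mm above the worktop. z points straight out of the lens along the line of sight, 0.4 to 0.7 rad from vertical (differs from start to start). A vial shown correctly has its base at x = 0, y = 0, z = 60 mm of this frame and its own z along this z.

How it is judged:
On the way, in this order (a step that is already met when the one before it is completed fails the run):
1. the hood is swung open (value of joint hood above 1.75 rad), for 0.2 s.
2. the blue-capped vial is lifted clear of its well (height (world z) of vial_blue above 0.085 m and contact force between vial_blue and the fingers above 0.3 N and contact force between vial_blue and dry_block below 0.1 N), for 0.2 s.
At the end, for the whole second after the job is handed in: Only the gripper holds the blue-capped vial, still: base within 15 mm of the lens's line of sight and 40 to 80 mm before its rim, axis within 0.2 rad of that line, cap away from it. Hood open past 1.6 rad; other vials within 8 mm, lens within 6 mm of their starts (x of vial_blue in the frame of lens between -0.015 and 0.015 m and y of vial_blue in the frame of lens between -0.015 and 0.015 m and z of vial_blue in the frame of lens between 0.04 and 0.08 m and angle between the z axis of vial_blue and the z axis of lens, either way round below 0.2 rad and angle between vial_blue's own z axis and vertical below 1.2 rad and height (world z) of vial_blue above 0.13 m and contact force between vial_blue and the fingers above 0.3 N and contact force between vial_blue and camera_stand below 0.1 N and contact force between vial_blue and dry_block below 0.1 N and linear speed of vial_blue below 0.02 m/s and angular speed of vial_blue below 0.2 rad/s and value of joint hood above 1.6 rad and distance of each of vial_black, vial_white, vial_pink from where it was at the start of the episode below 0.008 m and distance of lens from where it was at the start of the episode below 0.006 m); the arm keeps its last pose, push and grip.
It fails at once if another vial is pulled up or knocked out of its well (distance of any of vial_black, vial_white, vial_pink from where it was at the start of the episode above 0.012 m).
It fails at once if the inspection camera is knocked out of its setting (distance of lens from where it was at the start of the episode above 0.01 m).
It also fails if it takes over 51 s, if anything falls off the work surface, if the arm or the gripper's body presses on something with over 40 N, if the wrist force passes 120 N, or if a joint passes its speed limit or range.

## Robot

A 6-joint arm with a two-finger parallel gripper is mounted at the origin on a cart in front of the work surface, level with it; the furniture and walls round the work are solid. World frame = base frame: x ahead of the robot, y to its left, z up, the work surface at z = 0. Lengths are in m, angles in rad, forces in N, time in s.
With the tool pointing down it reaches from about 0.35 to 0.775 m from the base axis. Payload 5.5 kg.
Tool frame: the origin (TCP) lies between the finger pads; the fingertips stand 11 mm ahead of it and the grasp point (between the pads) lies 8 mm behind it (tips_ahead is the distance from the TCP to the fingertips, in m); z points along the fingers, y is the line along which they close (so a half turn about z gives the same grasp; the last joint's range is limited). The gripper opens to 85 mm and grips with 20 to 120 N. Pads are 22 mm wide; open, the fingers measure 114 mm over their backs; the gripper's body (76 mm by 85 mm) begins 54 mm behind the grasp point. The pads swing forward as they close: fully open they stand 13 mm farther back than shut.
Start: joints at [1.015, 0.313, 0.046, 1.304, 0, 1.431], TCP at [0.232, 0.526, 0.21] pointing down, gripper open.
Joint ranges: [-2.76, 2.76], [-0.86, 1.69], [-1.03, 1.26], [-2.2, 2.34], [-1.47, 1.5], [-3.14, 3.14]. Speed limits (rad/s): [2.57, 2.57, 3.14, 3.14, 3.14, 3.14].

## Interface

Orientations are given as a unit quaternion [w, x, y, z].
In Python, from workcell import * gives the robot as it stands. The module is installed in compiled form; this text tells all that it offers.
- The arm moves only by the tool jog_arm, never from a script. Its argument "moves" is a list of rows, each an object with "fingers": the closure, from 0 (fully open) to 1 (shut); "slide": the shift along the tool's x, y, z in mm, a list of three; "angular": the turn, a rotation vector about the tool's x, y, z in degrees, a list of three. A call has 1 to 10 rows; each row is the pose to reach, as a shift and turn from the pose commanded when the call began, along the tool's axes at that moment; what a row does not reach only later rows make up. A row lasts 1/12 s, in which the tool goes at most 41.7 mm and 7.16 degrees, less where a joint would pass 70% of its speed; a pose out of reach is approached as far as the arm can. A call with a gripper value outside its range is refused whole. The fingers move at their own pace and stop on an object; "squeeze" is the grip in N (left out, the last holds). Time passes only in rows, so rows that repeat a pose let the fingers close. It gives the time, the measured TCP pose, the force, the opening and the grip force at its end, in the units of the state.
- get_state(): the state, without advancing time (a new reading comes with each control period).
- read_camera(name): name is "scene" or "top" or "wrist"; returns a dict with "color" (400x640x3 uint8, red, green, blue), "fovy" (degrees; the focal length in pixels is half the picture's height over the tangent of half this angle, whatever the lens; pixels are square), "cx", "cy" (the principal point, pixels), "world_from_camera" (4x4, takes a point from camera to world coordinates); the wrist camera has in their place "tool_from_camera" (4x4, takes a point from camera to tool coordinates, whose origin is the TCP and whose axes are the flange's). Camera axes: x right, y down, z forward; pixel columns grow to the right and rows downward; lengths in m; the calibration is good to about 2 mm. A picture is of the moment at which its call begins: read the wrist's pose just before it. There is no depth.
- hand_in(): hands the job in; it is judged then, once.
Trained networks look in a picture, given as the dict that the camera call returned (one of the last four; its "shot" number tells which), for a name from the list of things; names that differ only in an ending like _2 or _b are one class to them, and where a whole thing is asked for, a point or a joint stands for the part that bears it (a point fixed in the world has none). Each returns a list of dicts, best first, with "p" (0 to 1); they miss things now and then, are a little off and sometimes report something else, mostly with a low value. They report only what shows in the picture. A call takes as long as a camera call.
- look_for(target, picture): "point" ([column, row] in pixels, amid what is visible of it).
- tip_of(target, picture): "point" ([column, row] in pixels: a listed point, or the origin of a listed thing).
The state is a dict: "clock": time; "joint_pos": joint angles; "qvel": joint speeds; "tau": joint torques, N m; "tcp_pos": TCP position; "orientation": TCP orientation; "wrist_force": force on the tool from outside, world axes, zero at the start; "ft_torque": the same for the moment, N m; "finger_gap": finger opening in m; "grip_force": force on a finger pad.
Only numpy, scipy, OpenCV 4.12 (cv2) and the standard library are available. Lean on these libraries where they do the work, as an engineer would, in place of code of your own. Each camera call takes 0.05 s, during which the arm holds its last target. There are 200 camera calls.

## Working session

There is one attempt and no reset: what is moved stays moved. The work goes in short steps, Python scripts to look and compute and a tool call to move; the robot and the scene stay as the last step left them, time stands still between calls to the robot, and variables do not carry over. Pictures are saved under pics/ and viewed, at most 10 in all, crops included, and the job is handed in when it is done.

Besides the shell and the picture viewer there is one more tool, called after "Request:" as name(argument=value, ...) on one line, values as JSON. jog_arm: Moves the arm, as the interface text tells. Its arguments: {"type":"object","properties":{"moves":{"type":"array","items":{"type":"object","properties":{"fingers":{"type":"number"},"slide":{"type":"array","items":{"type":"number"}},"angular":{"type":"array","items":{"type":"number"}}}}},"squeeze":{"type":"number"}},"required":["moves"]}

```bash
mkdir -p pics
cat > h.py <<'E'
from workcell import *
import numpy as np, cv2
from scipy.spatial.transform import Rotation as R
def rot(q): return R.from_quat([q[1],q[2],q[3],q[0]])
def cam(name):
    s=get_state(); c=read_camera(name)
    if 'world_from_camera' in c: T=np.array(c['world_from_camera'])
    else:
        W=np.eye(4); W[:3,:3]=rot(s['orientation']).as_matrix(); W[:3,3]=s['tcp_pos']; T=W@np.array(c['tool_from_camera'])
    c['T']=T; c['f']=200/np.tan(np.radians(c['fovy'])/2)
    return c
def ray(c,p):
    d=c['T'][:3,:3]@np.array([(p[0]-c['cx'])/c['f'],(p[1]-c['cy'])/c['f'],1]); return c['T'][:3,3],d/np.linalg.norm(d)
def tri(rs):
    A=sum(np.eye(3)-np.outer(d,d) for o,d in rs); b=sum((np.eye(3)-np.outer(d,d))@o for o,d in rs)
    x=np.linalg.solve(A,b); return x,[np.linalg.norm(np.cross(x-o,d)) for o,d in rs]
def proj(c,X):
    q=np.linalg.inv(c['T'])@np.append(X,1); return q[:2]/q[2]*c['f']+[c['cx'],c['cy']]
def save(c,n): cv2.imwrite('pics/'+n,c['color'][:,:,::-1])
E
python3 - <<'E'
from h import *
np.set_printoptions(precision=4,suppress=True)
C={n:cam(n) for n in('scene','top','wrist')}
for n,c in C.items(): save(c,n+'0.png'); print(n,c['T'][:3,3],c['T'][:3,2])
print(get_state())
for t in ['dry_block','hood_hinge','hood_handle','vial_blue','vial_black','vial_white','vial_pink','camera_stand','lens']:
    rs=[]
    for n in C:
        r=tip_of(t,C[n])
        print(t,n,[(np.round(x['point'],1),round(x['p'],2)) for x in r[:2]])
        if r and r[0]['p']>.4 : rs.append(ray(C[n],r[0]['point']))
    if len(rs)>1: print('   ',*tri(rs))
im=np.vstack([cv2.resize(C['scene']['color'],(480,300)),cv2.resize(C['top']['color'],(480,300))])
cv2.imwrite('pics/both.png',im[:,:,::-1])
E
```

```text
scene [-0.1004 -0.6011  0.6676] [ 0.6807  0.4824 -0.5513]
top [ 0.446  -0.1137  0.9717] [ 0.1294 -0.0031 -0.9916]
wrist [0.1691 0.5541 0.3733] [ 0.2478 -0.1119 -0.9623]
{'clock': 0.15, 'joint_pos': array([1.0154, 0.3139, 0.0453, 1.3036, 0.    , 1.4312]), 'qvel': array([-0.0003, -0.0023,  0.0032, -0.0006, -0.0012,  0.    ]), 'tau': array([  0.0035, -48.1062,  29.8817,   0.0139,  -0.    ,  -0.    ]), 'tcp_pos': array([0.2321, 0.5257, 0.209 ]), 'orientation': array([-0.0002,  0.2064,  0.9785, -0.0006]), 'wrist_force': array([ 0.194 , -0.5668, -0.5847]), 'ft_torque': array([-0.0554, -0.0108,  0.0031]), 'grip_force': 0.0, 'finger_gap': 0.08541106755807158}
dry_block scene [(array([261.9, 216.8]), 0.89)]
dry_block top [(array([259.6, 226.1]), 0.83)]
dry_block wrist []
    [0.5135 0.0367 0.0012] [np.float64(0.0009132414347778779), np.float64(0.0009132414347780481)]
hood_hinge scene []
hood_hinge top [(array([250.4, 197.5]), 0.8)]
hood_hinge wrist []
hood_handle scene [(array([236.7, 203.1]), 0.98)]
hood_handle top [(array([253.8, 256.1]), 0.59)]
hood_handle wrist []
    [0.4338 0.0398 0.0935] [np.float64(0.0034591148939308266), np.float64(0.003459114893930825)]
vial_blue scene [(array([368.4, 193.5]), 0.34)]
vial_blue top []
vial_blue wrist []
vial_black scene []
vial_black top []
vial_black wrist []
vial_white scene []
vial_white top [(array([248.9, 193. ]), 0.23), (array([254.8, 255. ]), 0.23)]
vial_white wrist []
vial_pink scene []
vial_pink top []
vial_pink wrist []
camera_stand scene [(array([374.6, 235.4]), 0.94)]
camera_stand top [(array([373.2, 170.4]), 0.56)]
camera_stand wrist []
    [ 0.6541 -0.2687 -0.0061] [np.float64(0.001287668678291219), np.float64(0.0012876686782913199)]
lens scene [(array([370.1, 194.5]), 0.59), (array([377.8, 231.2]), 0.46)]
lens top [(array([370.5, 165.5]), 0.8)]
lens wrist []
    [ 0.6386 -0.2437  0.1307] [np.float64(0.0017315633897832042), np.float64(0.0017315633897832434)]
```

View pics/both.png

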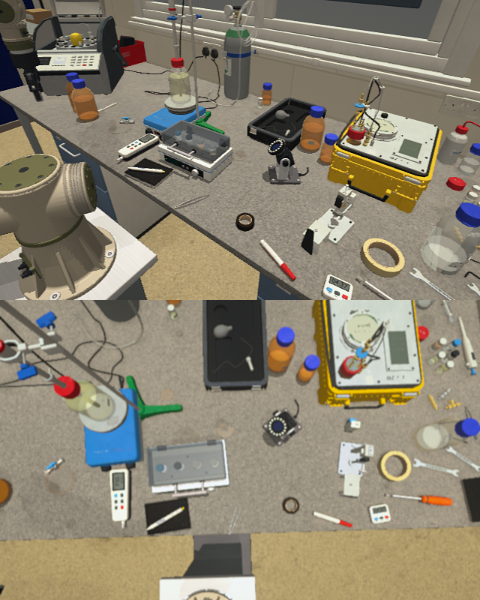

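The scene view shows the incubator around (262,217) and the inspection camera around (375,215). The top view shows them at about (253,225) and (372,168). Next I work out the yaw and a close-up viewing pose.

```bash
cat >> h.py <<'E'
np.set_printoptions(precision=4,suppress=True)
def atz(r,z): o,d=r; return o+d*(z-o[2])/d[2]
def goal(p,zdir,ydir):
    "slide mm / angular deg from the current measured pose to TCP p, tool z along zdir, tool y near +-ydir"
    s=get_state(); A=rot(s['orientation']); z=np.array(zdir,float); z/=np.linalg.norm(z)
    out=[]
    for sg in(1,-1):
        y=sg*np.array(ydir,float); y-=z*(y@z); y/=np.linalg.norm(y)
        B=R.from_matrix(np.c_[np.cross(y,z),y,z]); out.append((A.inv()*B).as_rotvec(degrees=True))
    print('slide',np.round(A.inv().apply(np.array(p)-s['tcp_pos'])*1000,1),'ang options',*[np.round(o,1) for o in out])
E
python3 - <<'E'
from h import *
c=cam('top'); w=cam('wrist'); print(w['tool_from_camera'])
h=atz(ray(c,[250.4,197.5]),.072); g=atz(ray(c,tip_of('hood_handle',c)[0]['point']),.098)
print(h,g,h-g,np.arctan2(*(h-g)[1::-1]))
E
python3 -c "
import cv2;a=cv2.imread('pics/top0.png')[160:290,180:440];cv2.imwrite('pics/c1.png',cv2.resize(a,None,fx=3,fy=3,interpolation=2))"
```

```text
[[-0.0002 -0.9623 -0.2721  0.0691]
 [ 1.     -0.     -0.0007  0.0004]
 [ 0.0006 -0.2721  0.9623 -0.1644]
 [ 0.      0.      0.      1.    ]]
[0.5791 0.0484 0.072 ] [0.4396 0.037  0.098 ] [ 0.1396  0.0114 -0.026 ] 0.08141279604256185
```

View pics/c1.png

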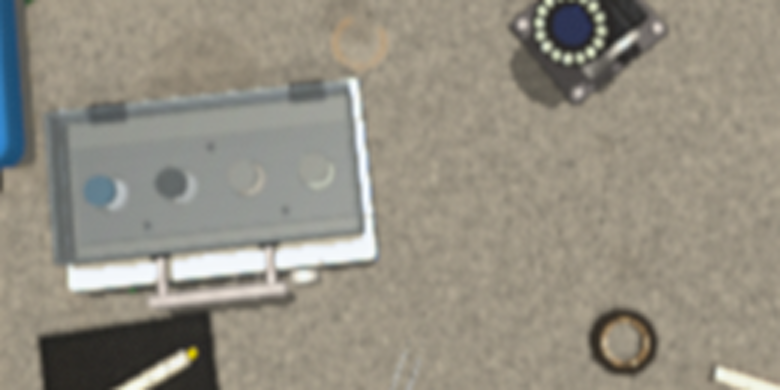

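The crop shows the handle bar centred near top-view pixel (253,259). The blue cap is in the leftmost (+y) well, and the block's yaw is about +0.09. I'll move above the handle and look from near.

Run:
```python
from h import *
c=cam('top');print(atz(ray(c,[253.3,258.7]),.098))
goal([.43,.038,.24],[0,0,-1],[.996,.09,0])
```

```text
[0.4303 0.0377 0.098 ]
slide [-378.  -366.6  -30.3] ang options [ 0. -0. 61.] [   0.    0. -119.]
```

Request:
jog_arm(moves=[{"slide":[-378,-367,-30],"angular":[0,0,61]},{"slide":[-378,-367,-30],"angular":[0,0,61]},{"slide":[-378,-367,-30],"angular":[0,0,61]},{"slide":[-378,-367,-30],"angular":[0,0,61]},{"slide":[-378,-367,-30],"angular":[0,0,61]},{"slide":[-378,-367,-30],"angular":[0,0,61]},{"slide":[-378,-367,-30],"angular":[0,0,61]},{"slide":[-378,-367,-30],"angular":[0,0,61]},{"slide":[-378,-367,-30],"angular":[0,0,61]},{"slide":[-378,-367,-30],"angular":[0,0,61]}])

```text
schema error: expected keys fingers, slide, angular
```

Run:
```python
from h import *
s=get_state();print(s['clock'],s['tcp_pos'],s['joint_pos'])
goal([.43,.038,.24],[0,0,-1],[.996,.09,0])
```

```text
1.7 [0.2323 0.5261 0.2097] [ 1.0154  0.3132  0.0461  1.3036 -0.      1.4312]
slide [-378.  -366.6  -30.3] ang options [ 0. -0. 61.] [   0.    0. -119.]
```

Request:
jog_arm(moves=[{"fingers":0,"slide":[-378,-367,-30],"angular":[0,0,61]},{"fingers":0,"slide":[-378,-367,-30],"angular":[0,0,61]},{"fingers":0,"slide":[-378,-367,-30],"angular":[0,0,61]},{"fingers":0,"slide":[-378,-367,-30],"angular":[0,0,61]},{"fingers":0,"slide":[-378,-367,-30],"angular":[0,0,61]},{"fingers":0,"slide":[-378,-367,-30],"angular":[0,0,61]},{"fingers":0,"slide":[-378,-367,-30],"angular":[0,0,61]},{"fingers":0,"slide":[-378,-367,-30],"angular":[0,0,61]},{"fingers":0,"slide":[-378,-367,-30],"angular":[0,0,61]},{"fingers":0.65,"slide":[-378,-367,-30],"angular":[0,0,61]}])

```text
clock: 2.53
tcp_pos: [0.3886, 0.1385, 0.2339]
orientation: [0.0, 0.675, 0.737, 0.001]
wrist_force: [0.8, 0.5, 0.3]
finger_gap: 0.0755
grip_force: 0.0
```

Run:
```python
from h import *
s=get_state();print(s['clock'],s['tcp_pos'],s['joint_pos'],s['finger_gap'])
goal([.43,.038,.24],[0,0,-1],[.996,.09,0])
```

```text
2.5333 [0.3886 0.1385 0.2339] [ 0.1472 -0.0105 -0.28    1.2999  0.0001  1.6303] 0.07551622092004759
slide [-103.8   32.4   -6.1] ang options [ 0.1 -0.  -0.1] [ -0.   -0.1 179.9]
```

Request:
jog_arm(moves=[{"fingers":0.65,"slide":[-104,32,-6],"angular":[0,0,0]},{"fingers":0.65,"slide":[-104,32,-6],"angular":[0,0,0]},{"fingers":0.65,"slide":[-104,32,-6],"angular":[0,0,0]},{"fingers":0.65,"slide":[-104,32,-6],"angular":[0,0,0]}])

```text
clock: 2.87
tcp_pos: [0.4318, 0.0355, 0.2397]
orientation: [0.001, 0.677, 0.736, 0.0]
wrist_force: [0.1, -1.0, 0.2]
finger_gap: 0.0299
grip_force: 0.0
```

Run:
```python
from h import *
s=get_state();print(s['clock'],s['tcp_pos'],s['joint_pos'],s['finger_gap'])
c=cam('wrist'); save(c,'w1.png'); sc=cam('scene');tp=cam('top')
for t in ['hood_handle','lens','vial_blue','dry_block']:
    rs=[]
    for k in (c,sc,tp):
        r=tip_of(t,k); print(t,[(np.round(x['point'],1),round(x['p'],2)) for x in r[:2]])
        if r: rs.append(ray(k,r[0]['point']))
    if len(rs)>1: print(*tri(rs))
    if t=='hood_handle' and rs: print([atz(r,.098) for r in rs])
```

```text
2.8667 [0.4318 0.0355 0.2397] [-0.1027  0.0281 -0.227   1.3135 -0.0013  1.3838] 0.029861855629577425
hood_handle [(array([323.7, 175.1]), 0.87)]
hood_handle [(array([237.6, 199.7]), 0.76)]
hood_handle [(array([253.5, 257.6]), 0.59)]
[0.4339 0.0398 0.1031] [np.float64(0.002820397179968613), np.float64(0.0013414058016877858), np.float64(0.0035102530739428094)]
[array([0.4345, 0.0416, 0.098 ]), array([0.4402, 0.0475, 0.098 ]), array([0.4328, 0.0373, 0.098 ])]
lens []
lens [(array([367.7, 193.1]), 0.64)]
lens [(array([369.7, 169.8]), 0.96)]
[ 0.6271 -0.2408  0.1397] [np.float64(0.0027494480156531006), np.float64(0.002749448015652968)]
vial_blue []
vial_blue []
vial_blue []
dry_block [(array([389.7, 161.9]), 0.63)]
dry_block [(array([262.5, 213.1]), 0.96)]
dry_block [(array([259. , 224.6]), 0.76), (array([372.4, 169.5]), 0.54)]
[0.5199 0.0421 0.0063] [np.float64(0.004980010202733967), np.float64(0.003109568182502145), np.float64(0.00513744341540002)]
```

View pics/w1.png

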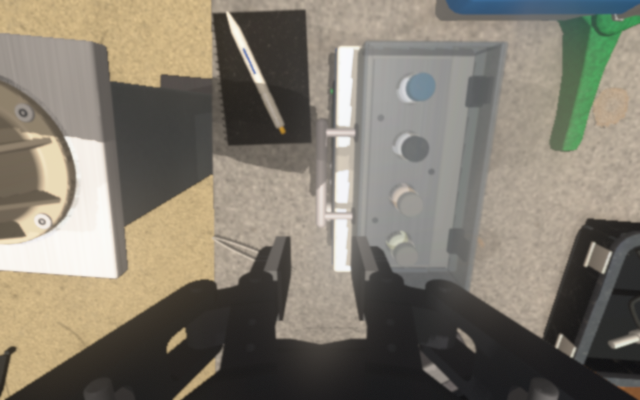

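The wrist view shows the bar midway between the fingers, at column 321, with its centre at row 172. Blue is the topmost (+y) vial at (417,88). I'll descend and grip the bar.

Request:
jog_arm(moves=[{"fingers":0.65,"slide":[4,2,40],"angular":[0,0,0]},{"fingers":0.65,"slide":[4,2,80],"angular":[0,0,0]},{"fingers":0.65,"slide":[4,2,120],"angular":[0,0,0]},{"fingers":0.65,"slide":[4,2,147],"angular":[0,0,0]},{"fingers":0.65,"slide":[4,2,147],"angular":[0,0,0]},{"fingers":1,"slide":[4,2,147],"angular":[0,0,0]},{"fingers":1,"slide":[4,2,147],"angular":[0,0,0]},{"fingers":1,"slide":[4,2,147],"angular":[0,0,0]},{"fingers":1,"slide":[4,2,147],"angular":[0,0,0]}], squeeze=25)

```text
clock: 4.37
tcp_pos: [0.4331, 0.0437, 0.0945]
orientation: [0.002, 0.674, 0.738, 0.001]
wrist_force: [0.8, 0.4, -0.4]
finger_gap: -0.0001
grip_force: 0.0
```

Run:
```python
from h import *
s=get_state();print(s['clock'],s['tcp_pos'],s['joint_pos'],s['finger_gap'],s['wrist_force'])
c=cam('wrist'); save(c,'w2.png'); sc=cam('scene');tp=cam('top')
im=np.hstack([c['color'][100:400,150:550],cv2.resize(sc['color'][150:300,180:380],(400,300))])
cv2.imwrite('pics/w2s.png',im[:,:,::-1])
```

```text
4.3667 [0.4331 0.0437 0.0945] [-0.0843  0.1155 -0.5013  0.9499  0.0001  1.3962] -0.0001253374397075635 [ 0.847   0.4345 -0.4114]
```

View pics/w2s.png

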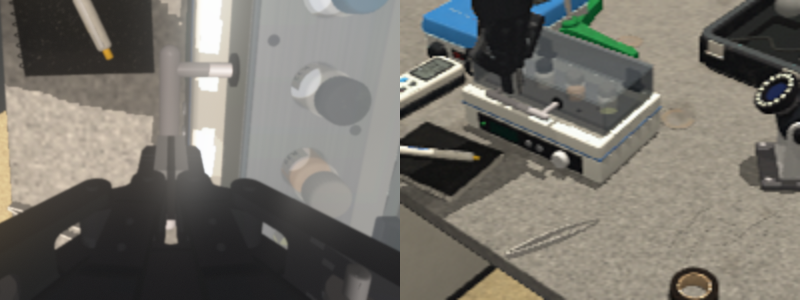

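The bar sits at column 320, exactly in the tool plane, but the fingers closed fully. So the bar lies either above the closed pads or below the tips. A small lift will tell which.

Request:
jog_arm(moves=[{"fingers":1,"slide":[0,0,-10],"angular":[0,0,0]},{"fingers":1,"slide":[0,0,-20],"angular":[0,0,0]},{"fingers":1,"slide":[0,0,-20],"angular":[0,0,0]}])

```text
clock: 4.77
tcp_pos: [0.4326, 0.0438, 0.1143]
orientation: [0.001, 0.674, 0.738, 0.001]
wrist_force: [0.1, -0.3, 0.2]
finger_gap: 0.0002
grip_force: 0.0
```

Run:
```python
from h import *
s=get_state();print(s['clock'],s['tcp_pos'],s['finger_gap'],s['wrist_force'])
c=cam('wrist'); sc=cam('scene')
print(tip_of('hood_handle',c)[:1],tip_of('hood_handle',sc)[:1])
im=np.hstack([c['color'][100:400,150:550],cv2.resize(sc['color'][160:250,190:310],(400,300),interpolation=2)])
cv2.imwrite('pics/w3s.png',im[:,:,::-1])
```

```text
4.7667 [0.4326 0.0438 0.1143] 0.0001622295100148059 [ 0.0831 -0.2861  0.2439]
[{'point': [320.8, 230.0], 'p': 0.87}] [{'point': [238.0, 203.6], 'p': 0.57}]
```

View pics/w3s.png

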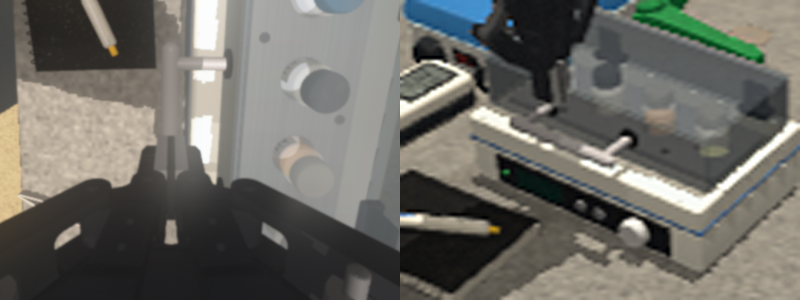

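Run:
```python
from h import *
c=cam('wrist'); sc=cam('scene')
s=get_state(); print(s['tcp_pos'])
def T(p): 
    k=dict(c); W=np.eye(4); W[:3,:3]=rot(s['orientation']).as_matrix(); W[:3,3]=p; k['T']=W@np.array(c['tool_from_camera']); return k
P1,P2,P3=[.4318,.0355,.2397],[.4331,.0437,.0945],[.4326,.0438,.1143]
print(tri([ray(T(P1),[322,132]),ray(T(P2),[320,170])]), tri([ray(T(P1),[320,120]),ray(T(P2),[320,145])]))
for x in ([.4326,.0438,.1033],[.4335,.04,.098],[.4335,.04,.085]): print(proj(sc,x), (proj(sc,x)-[190,160])*3.33+[400,0])
k=T(P3); print(c['f'],[proj(k,[.4326,.0438,z]) for z in(.1143,.1033,.09)])
```

```text
[0.4308 0.0439 0.1119]
(array([0.4288, 0.0849, 0.1114]), [np.float64(0.00039055409562688774), np.float64(0.0003905540956268411)]) (array([0.4269, 0.0952, 0.0967]), [np.float64(0.001316262461749292), np.float64(0.0013162624617493526)])
[236.278  199.8213] [554.1057 132.605 ]
[237.7159 201.7979] [558.8939 139.1869]
[238.183  205.7503] [560.4493 152.3483]
309.9240326377536 [array([320.528 , 235.9847]), array([320.5738, 228.8601]), array([320.6228, 221.2502])]
```

Run:
```python
from h import *
c=cam('wrist'); sc=cam('scene')
im=np.hstack([cv2.resize(c['color'][130:310,270:370],None,fx=3,fy=3,interpolation=2),cv2.resize(sc['color'][155:223,205:265],(477,540),interpolation=2)])
cv2.imwrite('pics/w4s.png',im[:,:,::-1])
print(get_state()['tcp_pos'])
```

```text
[0.4308 0.0439 0.112 ]
```

View pics/w4s.png

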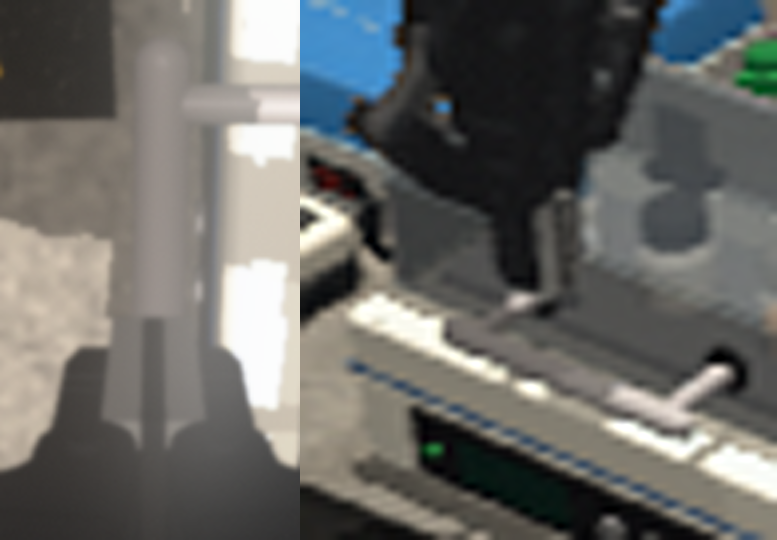

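The pads' near edge is at row 236, where the text's geometry predicts row 214. The scene view also puts the tips about 30 mm higher than expected. So the fingertips really end about 23 mm behind the reported TCP. I'll reopen, go about 45 mm lower in small steps and watch the force.

Request:
jog_arm(moves=[{"fingers":0.65,"slide":[-3,2,0],"angular":[0,0,0]},{"fingers":0.65,"slide":[-3,2,0],"angular":[0,0,0]},{"fingers":0.65,"slide":[-3,2,10],"angular":[0,0,0]},{"fingers":0.65,"slide":[-3,2,20],"angular":[0,0,0]},{"fingers":0.65,"slide":[-3,2,30],"angular":[0,0,0]},{"fingers":0.65,"slide":[-3,2,30],"angular":[0,0,0]}])

```text
clock: 5.67
tcp_pos: [0.4321, 0.0411, 0.0808]
orientation: [-0.001, 0.675, 0.738, -0.001]
wrist_force: [-0.5, 0.5, 0.4]
finger_gap: 0.0301
grip_force: 0.0
```

Request:
jog_arm(moves=[{"fingers":0.65,"slide":[0,0,7],"angular":[0,0,0]},{"fingers":0.65,"slide":[0,0,14],"angular":[0,0,0]},{"fingers":0.65,"slide":[0,0,14],"angular":[0,0,0]}])

```text
clock: 5.92
tcp_pos: [0.4328, 0.0411, 0.0674]
orientation: [-0.001, 0.674, 0.738, -0.0]
wrist_force: [0.7, -0.4, -0.4]
finger_gap: 0.0299
grip_force: 0.0
```

Request:
jog_arm(moves=[{"fingers":0.65,"slide":[0,0,4],"angular":[0,0,0]},{"fingers":1,"slide":[0,0,4],"angular":[0,0,0]},{"fingers":1,"slide":[0,0,4],"angular":[0,0,0]},{"fingers":1,"slide":[0,0,4],"angular":[0,0,0]},{"fingers":1,"slide":[0,0,4],"angular":[0,0,0]}])

```text
clock: 6.33
tcp_pos: [0.4322, 0.041, 0.0643]
orientation: [-0.001, 0.675, 0.738, -0.001]
wrist_force: [-4.8, -1.9, 2.3]
finger_gap: 0.0097
grip_force: 25.2
```

The bar is gripped, with a gap of about 10 mm. Now I swing the hood along its arc.

Request:
jog_arm(moves=[{"fingers":1,"slide":[0,3,-13],"angular":[0,0,0]},{"fingers":1,"slide":[0,7,-26],"angular":[0,0,0]},{"fingers":1,"slide":[0,18,-51],"angular":[0,0,0]},{"fingers":1,"slide":[0,34,-74],"angular":[0,0,0]},{"fingers":1,"slide":[0,53,-93],"angular":[0,0,0]},{"fingers":1,"slide":[0,75,-109],"angular":[0,0,0]},{"fingers":1,"slide":[0,100,-120],"angular":[0,0,0]}])

```text
clock: 6.92
tcp_pos: [0.5322, 0.0491, 0.1876]
orientation: [0.001, 0.675, 0.738, -0.001]
wrist_force: [-1.8, -4.4, -1.6]
finger_gap: 0.0096
grip_force: 24.6
```

Request:
jog_arm(moves=[{"fingers":1,"slide":[0,26,-8],"angular":[0,0,0]},{"fingers":1,"slide":[0,53,-10],"angular":[0,0,0]},{"fingers":1,"slide":[0,80,-8],"angular":[0,0,0]},{"fingers":1,"slide":[0,106,-1],"angular":[0,0,0]},{"fingers":1,"slide":[0,131,10],"angular":[0,0,0]},{"fingers":1,"slide":[0,146,20],"angular":[0,0,0]},{"fingers":1,"slide":[0,146,20],"angular":[0,0,0]},{"fingers":1,"slide":[0,146,20],"angular":[0,0,0]}])

```text
clock: 7.58
tcp_pos: [0.682, 0.0621, 0.1642]
orientation: [0.002, 0.675, 0.738, 0.001]
wrist_force: [4.0, -3.6, 0.2]
finger_gap: 0.0096
grip_force: 25.1
```

Request:
jog_arm(moves=[{"fingers":0.7,"slide":[0,0,0],"angular":[0,0,0]},{"fingers":0.7,"slide":[0,0,0],"angular":[0,0,0]},{"fingers":0.7,"slide":[0,0,-20],"angular":[0,0,0]},{"fingers":0.7,"slide":[0,0,-50],"angular":[0,0,0]},{"fingers":0.4,"slide":[0,-30,-80],"angular":[0,0,0]},{"fingers":0.4,"slide":[0,-70,-90],"angular":[0,0,0]},{"fingers":0.4,"slide":[0,-110,-90],"angular":[0,0,0]},{"fingers":0.4,"slide":[0,-150,-90],"angular":[0,0,0]},{"fingers":0.4,"slide":[0,-180,-90],"angular":[0,0,0]},{"fingers":0.4,"slide":[0,-180,-90],"angular":[0,0,0]}])

```text
clock: 8.42
tcp_pos: [0.4924, 0.0476, 0.255]
orientation: [-0.001, 0.674, 0.739, -0.001]
wrist_force: [0.0, 0.2, -0.5]
finger_gap: 0.0515
grip_force: 0.0
```

Run:
```python
from h import *
s=get_state();print(s['clock'],s['tcp_pos'],s['joint_pos'],s['finger_gap'])
c=cam('wrist'); sc=cam('scene'); tp=cam('top')
for t in ['hood_handle','lens','vial_blue','vial_black','vial_white','vial_pink','dry_block','hood_hinge']:
  for f in (tip_of,look_for):
    if f is look_for and 'vial' not in t and t!='lens': continue
    rs=[]
    for k in (c,sc,tp):
        r=f(t,k); print(t,f.__name__[:4],[(np.round(x['point'],1),round(x['p'],2)) for x in r[:2]],end='')
        if r and r[0]['p']>.4: rs.append(ray(k,r[0]['point']))
    print()
    if len(rs)>1: print('    ',*tri(rs))
im=np.hstack([c['color'][:,100:580],cv2.resize(sc['color'][140:265,200:300],(320,400),interpolation=2)])
cv2.imwrite('pics/w5.png',im[:,:,::-1])
```

```text
8.4167 [0.4924 0.0476 0.255 ] [-0.0663  0.15   -0.054   1.3702  0.0004  1.4136] 0.05145104352777835
hood_handle call [(array([572.6, 211.6]), 0.72)]hood_handle call [(array([292. , 138.3]), 0.97)]hood_handle call [(array([234.7, 140.3]), 0.71), (array([284., 219.]), 0.56)]
     [0.6891 0.0599 0.1867] [np.float64(0.0021133524291822104), np.float64(0.0019737725806555067), np.float64(0.001634372372764452)]
lens call []lens call [(array([370. , 193.7]), 0.88)]lens call [(array([372.3, 166.6]), 0.96)]
     [ 0.634  -0.2461  0.1368] [np.float64(0.0009604528754967104), np.float64(0.0009604528754968179)]
lens call []lens call [(array([376.3, 199.5]), 0.65)]lens call [(array([375.6, 163.4]), 0.77)]
     [ 0.6469 -0.2587  0.1164] [np.float64(0.002350444750923986), np.float64(0.002350444750923837)]
vial_blue call [(array([345.6,  97.7]), 0.69), (array([343.6, 233.3]), 0.27)]vial_blue call [(array([240.9, 191.8]), 0.59)]vial_blue call [(array([239.9, 218. ]), 0.67)]
     [0.5196 0.11   0.0513] [np.float64(0.023508866314277038), np.float64(0.010391606676533818), np.float64(0.033014443194713625)]

[... 1720 characters left out ...]
64(0.0059146861420774546), np.float64(0.005914686142077554)]
dry_block call [(array([341.4, 167.5]), 0.63)]dry_block call [(array([261.2, 213.9]), 0.79)]dry_block call [(array([256.1, 223.3]), 0.82)]
     [0.5201 0.0449 0.0046] [np.float64(0.0006498444701670144), np.float64(0.0005448289594599847), np.float64(0.0010237219294314392)]
hood_hinge call [(array([401.7, 174.1]), 0.65), (array([345. , 238.6]), 0.32)]hood_hinge call [(array([274.7, 183.8]), 0.79), (array([241. , 193.5]), 0.23)]hood_hinge call [(array([248.1, 195.5]), 0.83), (array([261.3, 219.2]), 0.52)]
     [0.586  0.0526 0.0731] [np.float64(0.003337255584320485), np.float64(0.005441436000633411), np.float64(0.0021828155118665017)]
```

View pics/w5.png

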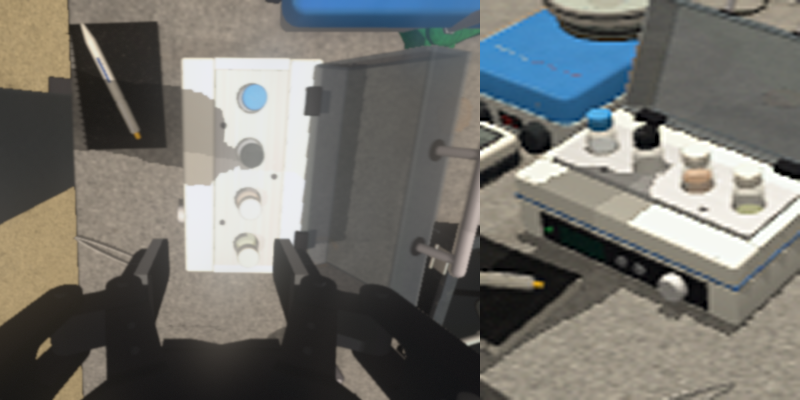

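The hood is fully open, with its handle at (0.689, 0.060, 0.187), about 2.05 rad. The blue cap shows at wrist pixel (352,97) and scene pixel (237,177), in the +y well.

Run:
```python
from h import *
c=cam('wrist'); sc=cam('scene'); tp=cam('top')
def blue(k,x0,x1,y0,y1):
    h=cv2.cvtColor(k['color'],cv2.COLOR_RGB2HSV); m=cv2.inRange(h,(95,90,90),(115,255,255)); z=np.zeros_like(m); z[y0:y1,x0:x1]=m[y0:y1,x0:x1]
    n,l,st,ce=cv2.connectedComponentsWithStats(z); i=1+np.argmax(st[1:,4]); return ce[i],st[i]
w,sw=blue(c,320,390,70,130); s,ss=blue(sc,228,246,168,192); t,st=blue(tp,200,265,190,250)
print(w,sw,s,ss,t,st)
rs=[ray(c,w),ray(sc,s),ray(tp,t)]
print(tri(rs),[atz(r,.107) for r in rs])
o=np.array([.5215,.046]); print(o+84*.001*np.array([-.09,.996]))
```

```text
Traceback (most recent call last):
ValueError: attempt to get argmax of an empty sequence
```

Run:
```python
from h import *
c=cam('wrist'); sc=cam('scene'); tp=cam('top')
def blue(k,x0,x1,y0,y1):
    a=k['color'].astype(int); m=((a[:,:,2]-a[:,:,0])>40).astype(np.uint8); z=np.zeros_like(m); z[y0:y1,x0:x1]=m[y0:y1,x0:x1]
    n,l,st,ce=cv2.connectedComponentsWithStats(z)
    if n<2: return None
    i=1+np.argmax(st[1:,4]); print(ce[i],st[i]); return ray(k,ce[i])
rs=[blue(c,320,390,70,130),blue(sc,228,246,168,192),blue(tp,205,265,205,245)]
rs=[r for r in rs if r]
print(tri(rs),[atz(r,.107) for r in rs])
```

```text
[345.5417  95.1131] [334  83  24  26 504]
[234.6887 172.9735] [228 168  17  13 151]
(array([0.5134, 0.132 , 0.1172]), [np.float64(0.0014518192585279688), np.float64(0.0014518192585279022)]) [array([0.5153, 0.1316, 0.107 ]), array([0.5236, 0.1465, 0.107 ])]
```

Run:
```python
from h import *
goal([.5145,.131,.13],[0,0,-1],[.996,.09,0])
```

```text
slide [ 82.2  22.9 124.4] ang options [ 0. -0.  0.] [   0.    0. -180.]
```

Request:
jog_arm(moves=[{"fingers":0.4,"slide":[40,11,10],"angular":[0,0,0]},{"fingers":0.4,"slide":[80,23,20],"angular":[0,0,0]},{"fingers":0.4,"slide":[82,23,60],"angular":[0,0,0]},{"fingers":0.4,"slide":[82,23,100],"angular":[0,0,0]},{"fingers":0.4,"slide":[82,23,124],"angular":[0,0,0]},{"fingers":0.4,"slide":[82,23,124],"angular":[0,0,0]}])

```text
clock: 11.32
tcp_pos: [0.5103, 0.1308, 0.1248]
orientation: [-0.003, 0.674, 0.739, -0.004]
wrist_force: [-0.9, -0.1, -0.3]
finger_gap: 0.0515
grip_force: 0.0
```

Run:
```python
from h import *
s=get_state();print(s['clock'],s['tcp_pos'],s['finger_gap'])
c=cam('wrist')
a=c['color'].astype(int); m=((a[:,:,2]-a[:,:,0])>40).astype(np.uint8); m[:120]=0
n,l,st,ce=cv2.connectedComponentsWithStats(m); i=1+np.argmax(st[1:,4]); print(ce[i],st[i],atz(ray(c,ce[i]),.11))
print(tip_of('vial_blue',c)[:1],look_for('vial_blue',c)[:1])
cv2.imwrite('pics/w6.png',c['color'][:,:,::-1])
```

```text
11.3167 [0.5103 0.1308 0.1248] 0.051474284734890866
[425.  149.5] [423 149   5   2   8] [0.5655 0.1835 0.11  ]
[] [{'point': [328.9, 216.7], 'p': 0.96}]
```

View pics/w6.png

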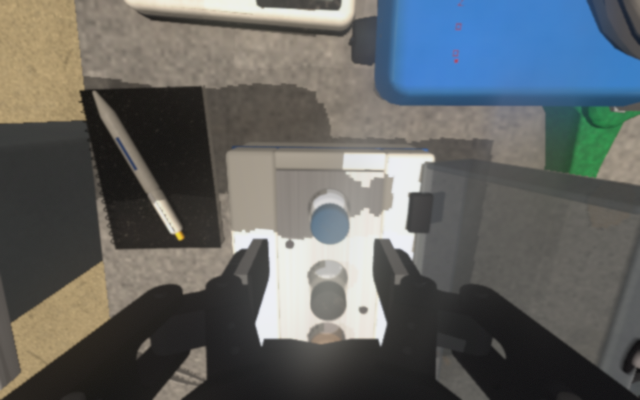

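The blue cap is centred at (329,224) and the fingers straddle column 321. I correct about +5 mm in tool y and +3 mm in tool x while descending.

Request:
jog_arm(moves=[{"fingers":0.4,"slide":[3,5,15],"angular":[0,0,0]},{"fingers":0.4,"slide":[3,5,30],"angular":[0,0,0]},{"fingers":0.4,"slide":[3,5,50],"angular":[0,0,0]},{"fingers":0.4,"slide":[3,5,50],"angular":[0,0,0]}])

```text
clock: 11.8
tcp_pos: [0.5193, 0.1339, 0.08]
orientation: [-0.0, 0.675, 0.738, -0.0]
wrist_force: [-1.1, 0.4, 0.5]
finger_gap: 0.0514
grip_force: 0.0
```

Run:
```python
from h import *
s=get_state();print(s['clock'],s['tcp_pos'],s['wrist_force'])
c=cam('wrist');s=get_state();print(s['tcp_pos'],look_for('vial_blue',c)[:1])
goal([.516,.134,.057],[0,0,-1],[.996,.09,0])
```

```text
11.8 [0.5193 0.1339 0.08  ] [-1.0581  0.376   0.4968]
[0.5197 0.134  0.0812] [{'point': [312.5, 249.0], 'p': 0.74}]
slide [ 0.3 -4.5 25.2] ang options [ 0.1 -0.  -0. ] [ -0.   -0.2 180. ]
```

Request:
jog_arm(moves=[{"fingers":0.4,"slide":[0,-3,10],"angular":[0,0,0]},{"fingers":0.4,"slide":[0,-3,24],"angular":[0,0,0]},{"fingers":0.4,"slide":[0,-3,24],"angular":[0,0,0]}])

```text
clock: 12.15
tcp_pos: [0.5166, 0.1338, 0.0569]
orientation: [0.0, 0.675, 0.738, 0.0]
wrist_force: [-1.1, 0.9, 0.5]
finger_gap: 0.0513
grip_force: 0.0
```

Request:
jog_arm(moves=[{"fingers":1,"slide":[0,0,0],"angular":[0,0,0]},{"fingers":1,"slide":[0,0,0],"angular":[0,0,0]},{"fingers":1,"slide":[0,0,0],"angular":[0,0,0]},{"fingers":1,"slide":[0,0,0],"angular":[0,0,0]},{"fingers":1,"slide":[0,0,0],"angular":[0,0,0]}], squeeze=30)

```text
clock: 12.57
tcp_pos: [0.5169, 0.134, 0.0581]
orientation: [0.001, 0.674, 0.738, 0.001]
wrist_force: [-3.1, -0.4, 7.0]
finger_gap: 0.0273
grip_force: 29.3
```

Request:
jog_arm(moves=[{"fingers":1,"slide":[0,0,-10],"angular":[0,0,0]},{"fingers":1,"slide":[0,0,-30],"angular":[0,0,0]},{"fingers":1,"slide":[0,0,-60],"angular":[0,0,0]},{"fingers":1,"slide":[0,0,-90],"angular":[0,0,0]},{"fingers":1,"slide":[0,0,-130],"angular":[0,0,0]},{"fingers":1,"slide":[0,0,-170],"angular":[0,0,0]},{"fingers":1,"slide":[0,0,-190],"angular":[0,0,0]},{"fingers":1,"slide":[0,0,-190],"angular":[0,0,0]}])

```text
clock: 13.23
tcp_pos: [0.5195, 0.1343, 0.2536]
orientation: [0.004, 0.674, 0.738, 0.004]
wrist_force: [-0.2, -0.8, 0.8]
finger_gap: 0.0272
grip_force: 29.7
```

Run:
```python
from h import *
s=get_state();print(s['clock'],s['tcp_pos'],s['finger_gap'],s['grip_force'],s['wrist_force'])
sc=cam('scene'); tp=cam('top')
for t in ('camera_stand','lens'):
  for f in (tip_of,look_for):
    p=[f(t,k) for k in(sc,tp)]; print(t,p)
    if all(p): print(tri([ray(k,q[0]['point']) for k,q in zip((sc,tp),p)]))
n=np.array([-.38,.38,.84]); n/=np.linalg.norm(n)
L=np.array([.634,-.246,.137]); goal(L+n*.15-n*(-.008),-n,[.7,.7,0])
goal(L+n*.15+n*.008,-n,[.38,.84,0])
goal(L+n*.15+n*.008,-n,[.96,.0,0])
im=np.hstack([cv2.resize(sc['color'][150:270,320:440],(400,400),interpolation=2),cv2.resize(tp['color'][130:210,330:410],(400,400),interpolation=2)])
cv2.imwrite('pics/c7.png',im[:,:,::-1])
```

```text
13.2333 [0.5195 0.1343 0.2536] 0.027198632473211776 29.654322266578674 [-0.1809 -0.8443  0.79  ]
camera_stand [[{'point': [376.3, 233.1], 'p': 0.63}], [{'point': [371.7, 168.9], 'p': 0.96}, {'point': [247.9, 196.6], 'p': 0.64}]]
(array([ 0.6597, -0.2671, -0.0029]), [np.float64(0.001973801292811384), np.float64(0.0019738012928115036)])
camera_stand [[{'point': [378.3, 220.3], 'p': 0.6}], [{'point': [375.2, 165.6], 'p': 0.59}, {'point': [240.6, 167.8], 'p': 0.48}]]
(array([ 0.6574, -0.2688,  0.0453]), [np.float64(0.0017617900143021413), np.float64(0.0017617900143020962)])
lens [[{'point': [369.2, 190.7], 'p': 0.63}], [{'point': [373.1, 166.1], 'p': 0.73}, {'point': [283.8, 218.7], 'p': 0.52}]]
(array([ 0.6319, -0.2453,  0.1472]), [np.float64(0.0003935191450413386), np.float64(0.00039351914504134617)])
lens [[{'point': [375.1, 200.4], 'p': 0.76}, {'point': [379.9, 221.7], 'p': 0.28}], [{'point': [376.6, 163.1], 'p': 0.71}]]
(array([ 0.6462, -0.259 ,  0.1147]), [np.float64(0.000554877958313536), np.float64(0.0005548779583136171)])
slide [-323.6   28.8  -24.7] ang options [-11.4 -31.3 -38.7] [-39.7  14.5 135.4]
slide [-323.6   28.8  -24.7] ang options [ -6.6 -33.4 -55.8] [-38.9   7.7 118.6]
slide [-323.6   28.8  -24.7] ang options [-21.  -25.    0.3] [  38.7  -32.6 -172.4]
```

View pics/c7.png

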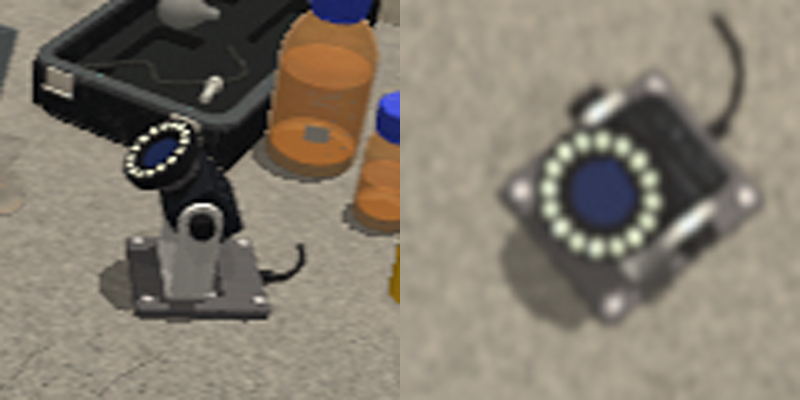

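The top view shows the lens ring centred at (370.4,168.6), and the camera looks towards image left-down (stand yaw about −51.5°). I'll go to a pre-pose 180 mm out along the estimated line of sight and fit the ring from near.

Run:
```python
from h import *
n=np.array([-.335,.424,.842]); n/=np.linalg.norm(n)
L=np.array([.633,-.246,.139])
goal(L+n*.188,-n,[.96,.0,0])
```

```text
slide [-303.9   26.7  -51.8] ang options [-18.1 -27.3   0.5] [  42.2  -27.9 -172.2]
```

Request:
jog_arm(moves=[{"fingers":1,"slide":[-30,3,-30],"angular":[-2,-3,0]},{"fingers":1,"slide":[-70,6,-52],"angular":[-5,-7,0]},{"fingers":1,"slide":[-110,10,-52],"angular":[-8,-12,0]},{"fingers":1,"slide":[-150,14,-52],"angular":[-11,-17,0]},{"fingers":1,"slide":[-190,18,-52],"angular":[-14,-21,0]},{"fingers":1,"slide":[-230,21,-52],"angular":[-16,-25,0]},{"fingers":1,"slide":[-270,24,-52],"angular":[-18,-27,0]},{"fingers":1,"slide":[-304,27,-52],"angular":[-18,-27,0]},{"fingers":1,"slide":[-304,27,-52],"angular":[-18,-27,0]},{"fingers":1,"slide":[-304,27,-52],"angular":[-18,-27,0]}])

```text
clock: 14.57
tcp_pos: [0.5698, -0.1679, 0.2977]
orientation: [0.276, 0.649, 0.708, -0.043]
wrist_force: [-0.8, 0.4, 0.2]
finger_gap: 0.0267
grip_force: 29.8
```

Run:
```python
from h import *
s=get_state();print(s['clock'],s['tcp_pos'],s['finger_gap'],s['grip_force'])
n=np.array([-.335,.424,.842]); n/=np.linalg.norm(n); L=np.array([.633,-.246,.139])
goal(L+n*.188,-n,[.96,.0,0])
c=cam('wrist'); print(proj(c,L)); print(tip_of('lens',c)[:1],look_for('lens',c)[:1],tip_of('vial_blue',c)[:1])
cv2.imwrite('pics/w8.png',cv2.resize(c['color'][100:300,200:440],(720,600),interpolation=2)[:,:,::-1])
np.save('w8.npy',c['color'])
```

```text
14.5667 [ 0.5698 -0.1679  0.2977] 0.026737755118512785 29.771882593631744
slide [ 1.6  0.4 -0.2] ang options [-0.  -0.4  0.2] [   0.6   -0.  -179.8]
[321.0735 171.6712]
[] [{'point': [316.7, 159.3], 'p': 0.97}] [{'point': [318.1, 235.8], 'p': 0.69}]
```

View pics/w8.png

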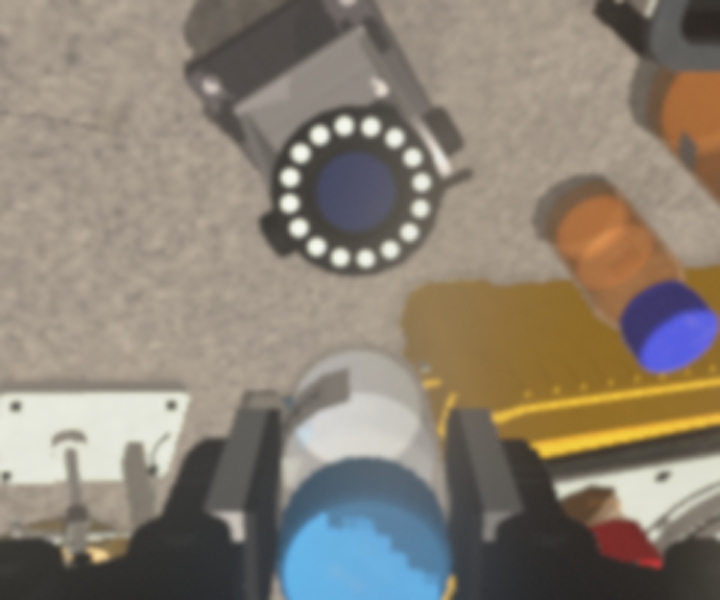

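The picture shows the lens ring centred at about (318,164) and the vial held straight, its base edge near row 217. Now I fit the ring plane from its LED dots.

```bash
cat > ring.py <<'E'
from h import *
from scipy.optimize import least_squares
def dots(k,g,rad):
    a=cv2.resize(k['color'],None,fx=4,fy=4,interpolation=cv2.INTER_CUBIC).min(2).astype(int)
    yy,xx=np.mgrid[:a.shape[0],:a.shape[1]]; X=(xx+.5)/4-.5; Y=(yy+.5)/4-.5
    r=np.hypot(X-g[0],Y-g[1]); m=((a>cv2.GaussianBlur(a.astype(np.float32),(0,0),rad*1.2)+25)&(r<rad)).astype(np.uint8)
    n,l,st,ce=cv2.connectedComponentsWithStats(m)
    return [((ce[i]+.5)/4-.5) for i in range(1,n) if st[i,4]>8]
def fit(views,r0=.023):
    def res(p):
        nn=np.array([p[3],p[4],1]); nn/=np.linalg.norm(nn); o=[]
        for k,pts,w in views:
            for q in pts:
                O,d=ray(k,q); X=O+d*((p[:3]-O)@nn)/(d@nn); o.append(w*(np.linalg.norm(X-p[:3])-p[5])*1000)
        return o
    s=least_squares(res,[.633,-.246,.139,-.4,.5,r0],loss='soft_l1'); p=s.x; nn=np.array([p[3],p[4],1]); nn/=np.linalg.norm(nn)
    return p[:3],nn,p[5],np.sqrt(np.mean(np.square(s.fun)))
E
python3 - <<'E'
from ring import *
c=cam('wrist'); tp=cam('top'); sc=cam('scene')
dw=dots(c,(318.3,164),26); dt=dots(tp,(370.4,168.6),13.5); ds=dots(sc,(367.5,196),12)
print(len(dw),len(dt),len(ds)); 
for k,d in((c,dw),(tp,dt),(sc,ds)): print(np.mean(d,0), cv2.fitEllipse(np.float32(d)))
for v in ([(c,dw,1)],[(c,dw,1),(tp,dt,1)],[(c,dw,1),(tp,dt,1),(sc,ds,1)]):
    L,n,r,e=fit(v); print(L,n,r,e,'tilt',np.arccos(n[2]),'az',np.degrees(np.arctan2(n[1],n[0])))
E
```

```text
17 4 6
[317.8077 164.9957] ((317.1964416503906, 165.16281127929688), (43.54127502441406, 46.292083740234375), 68.29009246826172)Traceback (most recent call last):
  File "<stdin>", line 5, in <module>
cv2.error: OpenCV(4.12.0) /io/opencv/modules/imgproc/src/shapedescr.cpp:361: error: (-201:Incorrect size of input array) There should be at least 5 points to fit the ellipse in function 'fitEllipseNoDirect'
```

Run:
```python
from ring import *
import pickle
c=cam('wrist'); pickle.dump((c,dots(c,(318.3,164),26)),open('v1.pkl','wb'))
```

Request:
jog_arm(moves=[{"fingers":1,"slide":[-30,35,0],"angular":[0,0,0]},{"fingers":1,"slide":[-60,70,0],"angular":[0,0,0]},{"fingers":1,"slide":[-60,80,0],"angular":[0,0,0]},{"fingers":1,"slide":[-60,80,0],"angular":[0,0,0]},{"fingers":1,"slide":[-60,80,0],"angular":[0,0,0]}])

```text
clock: 15.38
tcp_pos: [0.6472, -0.2072, 0.3487]
orientation: [0.276, 0.647, 0.709, -0.042]
wrist_force: [0.1, -0.0, -0.4]
finger_gap: 0.0271
grip_force: 29.8
```

Run:
```python
from ring import *
import pickle
c1,d1=pickle.load(open('v1.pkl','rb'))
c=cam('wrist'); L0=atz(ray(c1,[317.5,165]),.139); g=proj(c,L0); lf=look_for('lens',c)[:1]; print(L0,g,lf)
d=dots(c,g,26); 
for q in(d1,d): print(len(q),cv2.fitEllipse(np.float32(q)))
pickle.dump((c,d),open('v2.pkl','wb'))
tp=cam('top'); 
print(tri([ray(c1,cv2.fitEllipse(np.float32(d1))[0]),ray(c,cv2.fitEllipse(np.float32(d))[0]),ray(tp,[370.4,168.6])]))
for v in ([(c1,d1,1)],[(c,d,1)],[(c1,d1,1),(c,d,1)]):
    L,n,r,e=fit(v); print(L,n,r,e,'tilt',np.arccos(n[2]),'az',np.degrees(np.arctan2(n[1],n[0])))
```

```text
[ 0.6292 -0.2339  0.139 ] [243.0531 109.0909] [{'point': [247.4, 111.8], 'p': 0.57}]
17 ((317.0090637207031, 165.06512451171875), (43.52217483520508, 46.24068832397461), 67.48626708984375)
16 ((242.3755645751953, 109.96821594238281), (45.26045227050781, 47.20722579956055), 154.0440216064453)
(array([ 0.6307, -0.2407,  0.1298]), [np.float64(0.001639740733912664), np.float64(0.0015474133201424968), np.float64(0.0011721635805435565)])
[ 0.5152 -0.0345  0.4063] [-0.5611  0.2971  0.7726] 2.022815944071069e-08 1.3817100188644697e-06 tilt 0.6878707579096671 az 152.10237884665227
[ 0.5916 -0.0765  0.4566] [-0.3005  0.5371  0.7881] 3.653431458057359e-08 2.0559080675748596e-07 tilt 0.663011656735781 az 119.22553572926302
[ 0.6286 -0.236   0.1371] [-0.361   0.5507  0.7526] 0.024890939998810268 1.211618201108472 tilt 0.7187927014930623 az 123.25018623566329
```

```bash
cat > fit2.py <<'E'
from ring import *
import pickle,glob
def clean(d):
    d=np.array(d); (cx,cy),_,_=cv2.fitEllipse(np.float32(d)); 
    for _ in range(3):
        r=np.hypot(*(d-np.median(d,0)).T); k=abs(r-np.median(r))<4; d=d[k]
    return d
tp=pickle.load(open('tp.pkl','rb')) if glob.glob('tp.pkl') else cam('top')
pickle.dump(tp,open('tp.pkl','wb'))
V=[pickle.load(open(f,'rb')) for f in sorted(glob.glob('v?.pkl'))]; V=[(c,clean(d)) for c,d in V]
print([len(d) for c,d in V])
def solve(V,wp):
    def N(p): return np.array([np.sin(p[3])*np.cos(p[4]),np.sin(p[3])*np.sin(p[4]),np.cos(p[3])])
    def res(p):
        n=N(p);o=[]
        for i,(k,pts) in enumerate(V):
            off=p[6+2*i:8+2*i]      # pixel shift absorbing pose noise
            for q in pts:
                O,d=ray(k,q+off); X=O+d*((p[:3]-O)@n)/(d@n); o.append((np.linalg.norm(X-p[:3])-p[5])*1000)
            o+=list(off/3)
        o+=list((proj(tp,p[:3])-[370.4,168.6])/1.)
        o+=[wp*(p[4]-2.24)/.05]
        return o
    s=least_squares(res,[.633,-.243,.137,.58,2.24,.025]+[0]*2*len(V)); p=s.x
    print(p[:3],'tilt',p[3],'az',p[4],'r',p[5],'off',p[6:],'cost',s.cost); return p[:3],N(p)
E
python3 - <<'E'
from fit2 import *
solve(V,0);solve(V,1);solve(V[:1],1);solve(V[1:],1)
E
```

```text
[1, 16]
[ 0.6303 -0.2413  0.1301] tilt 0.6910898687643303 az 2.119676000775567 r 0.025344797618196635 off [-0.8605 -0.6236  0.7144  1.3409] cost 0.27420896493579294
[ 0.6302 -0.2413  0.1303] tilt 0.6790952776693814 az 2.2269589419191025 r 0.025446432888870548 off [-0.7453 -0.5396  0.7524  1.3376] cost 0.5752718734754731
[ 0.629  -0.2409  0.1359] tilt 0.5799938519203537 az 2.24 r 0.02435406972171838 off [ 0. -0.] cost 7.684454319374552e-17
[ 0.6307 -0.2422  0.1261] tilt 0.6766090748127036 az 2.226064052648813 r 0.025691648443474553 off [0.7856 0.3935] cost 0.45271844375533243
```

```bash
sed -i 's/np.median(d,0)/np.mean(d,0)/' fit2.py
python3 - <<'E'
from fit2 import *
solve(V,0);solve(V,1);solve(V[:1],1);solve(V[1:],1)
E
```

```text
[16, 16]
[ 0.6305 -0.2414  0.1291] tilt 0.7063100694773162 az 2.145808574416666 r 0.02552955224966479 off [-1.0996 -0.3787  0.8412  1.0833] cost 0.6556967276160153
[ 0.6304 -0.2414  0.1294] tilt 0.6918200381621219 az 2.22974896493131 r 0.025573525662158397 off [-1.028  -0.3102  0.8658  1.113 ] cost 0.8404246624997459
[ 0.6306 -0.2416  0.13  ] tilt 0.6953101436410334 az 2.243609610538327 r 0.025604189969011208 off [-0.7307  0.1593] cost 0.26648736287985664
[ 0.6307 -0.2422  0.1261] tilt 0.6766090748127036 az 2.226064052648813 r 0.025691648443474553 off [0.7856 0.3935] cost 0.45271844375533243
```

The fit is consistent: lens at (0.6305, −0.2415, 0.131), tilt 0.685, azimuth 2.23. I'll align first at 120 mm, then approach along the axis.

Run:
```python
from h import *
n=np.array([-.3875,.5002,.7744]); L=np.array([.6305,-.2415,.131])
print(get_state()['tcp_pos']); goal(L+n*.125,-n,[.96,.0,0])
```

```text
[ 0.6454 -0.2066  0.348 ]
slide [ 79.  -90.9  68.7] ang options [-3.2 -6.2 -1.8] [ -9.6   4.9 177.9]
```

Request:
jog_arm(moves=[{"fingers":1,"slide":[25,-28,5],"angular":[-3,-6,-2]},{"fingers":1,"slide":[52,-58,15],"angular":[-3,-6,-2]},{"fingers":1,"slide":[79,-86,30],"angular":[-3,-6,-2]},{"fingers":1,"slide":[79,-91,55],"angular":[-3,-6,-2]},{"fingers":1,"slide":[79,-91,69],"angular":[-3,-6,-2]},{"fingers":1,"slide":[79,-91,69],"angular":[-3,-6,-2]},{"fingers":1,"slide":[79,-91,69],"angular":[-3,-6,-2]}])

```text
clock: 16.17
tcp_pos: [0.5825, -0.1797, 0.228]
orientation: [0.329, 0.625, 0.706, -0.063]
wrist_force: [-0.4, -0.7, 0.1]
finger_gap: 0.0274
grip_force: 29.8
```

Run:
```python
from fit2 import *
n=np.array([-.3875,.5002,.7744]); L=np.array([.6305,-.2415,.131])
s=get_state(); print(s['clock'],s['tcp_pos'],s['finger_gap']); c=cam('wrist'); g=proj(c,L); print(g,look_for('lens',c)[:1],tip_of('lens',c)[:1],tip_of('vial_blue',c)[:1])
d=dots(c,g,31); print(len(d),cv2.fitEllipse(np.float32(d)))
np.save('w9.npy',c['color']); pickle.dump((c,d),open('x3.pkl','wb'))
cl=clean(d); print(len(cl)); 
if len(cl)>9: solve([(c,cl)],1); solve(V+[(c,cl)],1)
goal(L+n*.065,-n,[.96,.0,0])
```

```text
[16, 16]
16.1667 [ 0.5825 -0.1797  0.228 ] 0.027405914902015893
[320.5655 184.4307] [{'point': [323.0, 181.3], 'p': 0.88}] [{'point': [321.3, 185.0], 'p': 0.97}] [{'point': [319.1, 232.7], 'p': 0.88}]
16 ((321.8868408203125, 184.72804260253906), (52.58094024658203, 53.7587776184082), 81.74224853515625)
16
[ 0.6302 -0.2411  0.1328] tilt 0.694323348348546 az 2.2357212007128084 r 0.02565143512168135 off [-0.8386  0.1808] cost 0.1578097660445301
[ 0.6299 -0.2403  0.1326] tilt 0.7141437047382895 az 2.2258660895997178 r 0.02543769906185095 off [-0.4542  0.5833  0.8225  1.5663 -0.9868 -0.5052] cost 1.2834371700776048
slide [ 2.4 -3.  60.7] ang options [ 0.1 -0.   0.1] [   0.     0.1 -179.9]
```

Request:
jog_arm(moves=[{"fingers":1,"slide":[2,-2,15],"angular":[0,0,0]},{"fingers":1,"slide":[2,-2,30],"angular":[0,0,0]},{"fingers":1,"slide":[2,-2,45],"angular":[0,0,0]},{"fingers":1,"slide":[2,-2,56],"angular":[0,0,0]},{"fingers":1,"slide":[2,-2,60],"angular":[0,0,0]},{"fingers":1,"slide":[2,-2,60],"angular":[0,0,0]},{"fingers":1,"slide":[2,-2,60],"angular":[0,0,0]},{"fingers":1,"slide":[2,-2,60],"angular":[0,0,0]}])

```text
clock: 17.03
tcp_pos: [0.6052, -0.2086, 0.1813]
orientation: [0.33, 0.625, 0.705, -0.062]
wrist_force: [0.3, 0.6, 0.1]
finger_gap: 0.0276
grip_force: 29.8
```

Run:
```python
from h import *
n=np.array([-.3875,.5002,.7744]); L=np.array([.6305,-.2415,.131])
s=get_state(); print(s['clock'],s['tcp_pos'],s['finger_gap'],s['grip_force'],s['wrist_force'],abs(s['qvel']).max())
goal(L+n*.065,-n,[.96,.0,0])
c=cam('wrist');sc=cam('scene');tp=cam('top')
for t in('vial_blue','lens','hood_handle'):
    r=[(k,tip_of(t,k)) for k in(c,sc,tp)]; print(t,[q[0] if q else None for k,q in r])
    rs=[ray(k,q[0]['point']) for k,q in r if q and q[0]['p']>.4]
    if len(rs)>1: x=tri(rs); print(x, 'along n',(x[0]-L)@n, 'off axis',np.linalg.norm(np.cross(x[0]-L,n)))
for b in(.055,.06,.065): print([proj(k,L+b*n) for k in(c,sc,tp)])
```

```text
17.0333 [ 0.6052 -0.2086  0.1813] 0.02760074985350637 29.825608134269714 [0.2698 0.5575 0.0609] 0.004463228887534631
slide [-0.4  0.   0.2] ang options [-0.  -0.1  0.1] [   0.1   -0.  -179.9]
vial_blue [{'point': [319.1, 234.6], 'p': 0.95}, {'point': [356.7, 184.3], 'p': 0.55}, {'point': [364.3, 176.5], 'p': 0.54}]
(array([ 0.6066, -0.2207,  0.1712]), [np.float64(0.0038517121239545946), np.float64(0.0014565711358782648), np.float64(0.002697819938274503)]) along n 0.050857538599353325 off axis 0.006314174061095425
lens [{'point': [321.8, 201.2], 'p': 0.88}, {'point': [370.9, 191.8], 'p': 0.76}, {'point': [371.3, 164.6], 'p': 0.71}]
(array([ 0.6379, -0.2437,  0.1335]), [np.float64(0.007430079645433369), np.float64(0.006588353196212519), np.float64(0.0010336995393547355)]) along n -0.0020055188114098885 off axis 0.0078329357026226
hood_handle [None, {'point': [291.6, 140.3], 'p': 0.77}, {'point': [239.3, 138.7], 'p': 0.61}]
(array([0.6918, 0.0575, 0.1783]), [np.float64(0.006032055031065461), np.float64(0.006032055031065455)]) along n 0.1624493488598241 off axis 0.2627263564644055
[array([320.3465, 229.7818]), array([355.2941, 181.7047]), array([361.0691, 174.0136])]
[array([320.3273, 232.9458]), array([354.1792, 180.4075]), array([360.1743, 174.5533])]
[array([320.307 , 236.2815]), array([353.0589, 179.104 ]), array([359.2704, 175.0984])]
```

```bash
python3 -c "
from workcell import *
print(hand_in())"
```

```text
the job is handed in; nothing more can be done
None
```

I opened the hood to about 2.05 rad and handed the job in with the blue-capped vial held in front of the lens: base about 57–62 mm from the rim by my best estimates (one noisier reading said 51 mm) and cap pointing away. The hand-in gave no verdict, so I don't know whether it passed.

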